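Free the ribbon spool: left-hand knob and slotted washer

TASK

Free the ribbon spool for changing: its round knob has a left-hand thread, so turn it clockwise (seen from above), feeling that it gives, until it comes up against its upper stop. Then draw the slotted steel washer out from under the knob by its tab and lay it flat in the wooden tray. The stand is only standing on the counter: do not drag, twist or tip it, do not wrench the washer, and leave the other goods where they are.

Things in the scene. Friction and masses are not known exactly. Their poses are not given: they have to be found in the camera images.
- stand: Ribbon spool stand, 3.1 kg, loose on the counter on rubber feet: about 0.4 N m of twist or 9 N of side push starts to move it. Origin: centre of underside. Round wooden foot, diameter 124, 12 thick; on it the spool (flanges diameter 76, top face at 52, stays put) and an upright spindle, diameter 10, with a stop collar at 103 to 107. Its -x looks roughly to the robot.
- stand_front (a point): Point on the foot's rim, 60 from the axis on the -x side, height 12.
- stand_side (a point): Point on the foot's rim, 60 from the axis on the -y side, height 12.
- washer_seat (a point): Centre of the spool's top face, on the spindle's axis, 52 above the stand's underside. A lip 3.5 high runs round the seat (inner radius 30), open only about 34 wide on the stand's -x side for the washer's tongue, so the washer cannot slide out unless it is raised over the lip.
- knob_center (a point): Centre, half-way up, of the dark round knurled knob, diameter 38, 34 high, on the spindle; rises with it, does not turn. Fully down it is 78 above the stand's underside, at the upper stop 88. Take the knob from above with the fingers closing along the stand's y axis, within 0.6 rad either way, to stay clear of the washer's tab; about 1.1 rad of turn a grasp.
- carrier: Steel pressure disc under the knob, diameter 34, 4 thick (origin: its top, on the axis); 0.5 over the washer when fully down. Left-hand thread: clockwise from above raises disc and knob 3.85 mm per radian, 2.6 rad from fully down to the stop; starts 0 to 0.5 rad up, stays where left. Turning takes a steady 0.1 to 0.2 N m; at either end it rises sharply (over 0.25 N m is a stop).
- washer: C-shaped steel washer, about 80 g, lying on the spool's top face under the knob, axes nearly parallel to the stand's. Origin: underside, centre of the round part (diameter 54, 4 thick). Slot 16 wide, open to +x; tongue 16 wide to x = -58. With the knob at its stop, raise it 4 to 9 (6 is good), then draw it along its -x; after 60 it is clear of the knob and spindle.
- washer_tab (a point): Centre of the upright tab on the washer's tongue, 48 from the washer's origin on its -x side: 14 (x) by 12 (y), top 35 above the washer's underside; this point is 20 above it. Grasp it from above across its 12 mm; fingertips may go down to 10 above the washer's underside.
- washer_mid (a point): Middle of the washer's length (18 from its origin towards the tab), half-way through its thickness. The washer reaches 40 from here along its x either way, 27 along y.
- tray: Open light wooden tray, fixed to the counter, 116 (x) by 96 (y), on 12 high feet; inner floor 17 above the counter, rim 30, walls 5 thick. Origin: at counter level, under its centre. Inner floor 106 by 86, so the washer fits with its length along the tray's x.
- butter_bar_a: small wrapped cake bar lying on the counter, 57x101x25, nearer the robot; a bystander
- butter_bar_b: a second wrapped cake bar, 57x101x25, nearer the robot; a bystander
- tin: round tin, diameter 58, 72 high, behind the clear bin; a bystander
- honey_jar: honey jar, diameter 64, 97 high, behind the clear bin; a bystander

How it is judged (in metres and radians):
On the way, in this order (a step that is already met when the one before it is completed fails the run):
1. the knob is loosened up to its upper stop while the washer is still in its seat (z of knob_center in the frame of stand above 0.0873 m and x of washer in the frame of stand above -0.012 m), for 0.2 s.
2. the washer is drawn clear of the spindle (x of washer in the frame of stand below -0.04 m), for 0.1 s.
At the end, for the whole second after the job is handed in: The washer lies flat (within 0.08 rad), tab up, on the tray's floor, its middle within 25 mm of the tray's centre along each tray axis, released and at rest; the knob is still up at its stop (within 0.7 mm); the stand stands upright (x of washer_mid in the frame of tray between -0.025 and 0.025 m and y of washer_mid in the frame of tray between -0.025 and 0.025 m and z of washer_mid in the frame of tray below 0.0215 m and angle between washer's own z axis and vertical below 0.08 rad and linear speed of washer below 0.02 m/s and z of knob_center in the frame of stand above 0.0873 m and angle between stand's own z axis and vertical below 0.05 rad); the robot touches nothing.
It fails at once if the stand is dragged or twisted: its centre or a point on its rim moves more than 12 mm (distance of any of stand, stand_front, stand_side from where it was at the start of the episode above 0.012 m).
It fails at once if the stand is tipped more than 0.12 rad (angle between stand's own z axis and vertical above 0.12 rad).
It fails at once if the washer is wrenched against the stand or knob with more than 20 N (contact force between washer and stand above 20 N).
It fails at once if another article is moved more than 30 mm (distance of any of butter_bar_a, butter_bar_b, tin, honey_jar from where it was at the start of the episode above 0.03 m).
It also fails if it takes over 72 s, if anything falls off the work surface, if the arm or the gripper's body presses on something with over 40 N, if the wrist force passes 120 N, or if a joint passes its speed limit or range.

ROBOT

A 7-joint arm with a two-finger parallel gripper is mounted at the origin on a cart in front of the work surface, level with it; the furniture and walls round the work are solid. World frame = base frame: x ahead of the robot, y to its left, z up, the work surface at z = 0. Lengths are in m, angles in degrees, forces in N, time in s.
With the tool pointing down it reaches from about 0.35 to 0.9 m from the base axis. Payload 19.9 kg.
Tool frame: the origin (TCP) lies between the finger pads; the fingertips stand 22 mm ahead of it and the grasp point (between the pads) lies 3 mm ahead of it (arm.finger_overhang is the distance from the TCP to the fingertips, in m); z points along the fingers, y is the direction in which the jaws open and shut (so a half turn about z gives the same grasp; the last joint's range is limited). The gripper opens to 85 mm and grips with 20 to 120 N. Pads are 22 mm wide; open, the fingers measure 114 mm over their backs; the gripper's body (76 mm by 85 mm) begins 54 mm behind the grasp point. The pads swing forward as they close: fully open they stand 13 mm farther back than shut.
Start: joints at [65.861, 23.915, -0.59, 92.452, 0.269, 63.638, -3.037], TCP at [0.232, -0.58, 0.253] pointing down, gripper open.
Joint ranges: [-161.28, 161.28], [-22.2, 115.67], [-73.04, 71.86], [3.21, 147.25], [-68.34, 248.33], [10.77, 114.83], [-161.83, 161.83]. Speed limits (degrees/s): [108.29, 108.29, 136.94, 136.94, 172.46, 172.46, 172.46].

INTERFACE

Orientations are given as [roll, pitch, yaw] about the fixed x, y, z axes, in that order (R = Rz(yaw) Ry(pitch) Rx(roll)).
In Python, from bench import arm gives the robot as it stands.
- The arm moves only by the tool apply_moves, never from a script. Its argument "moves" is a list that holds one entry, the list of rows, each a list of 7 numbers: the turn, a rotation vector about the tool's x, y, z in rad, then the shift along the tool's x, y, z in m, then the finger opening in m, from 0 to 0.0854. In form: [[[rx, ry, rz, x, y, z, gripper], ...]]. A call has exactly 5 rows; each row is the pose to reach, as a shift and turn from the pose measured when the call began, along the tool's axes at that moment; what a row does not reach only later rows make up. A row lasts 1/10 s, in which the tool goes at most 50 mm and 8.59 degrees, less where a joint would pass 70% of its speed; a pose out of reach is approached as far as the arm can. A call with a gripper value outside its range is refused whole. The fingers move at their own pace and stop on an object; "grip_force" is the grip in N (left out, the last holds). Time passes only in rows, so rows that repeat a pose let the fingers close, or fill a call up. It gives the time, the measured TCP pose, the force and the opening at its end, in the units of the state.
- arm.get_obs(): the state, without advancing time (a new reading comes with each control period).
- arm.read_camera(name): name is "side" or "top"; returns a dict with "pixels" (480x640x3 uint8, red, green, blue), "intrinsics" (3x3 intrinsics, pixels), "dist" ([k1, k2, p1, p2, k3] as OpenCV has them; the pictures are not rectified), "cam_to_world" (4x4, takes a point from camera to world coordinates). Camera axes: x right, y down, z forward; pixel columns grow to the right and rows downward; lengths in m; the calibration is good to about 2 mm. A picture is of the moment at which its call begins. There is no depth.
- arm.sign_off(): hands the job in, once; it reports no verdict.
Trained networks look in the newest picture that a camera, given by its name, has taken for a name from the list of things; names that differ only in an ending like _2 or _b are one class to them, and where a whole thing is asked for, a point or a joint stands for the part that bears it (a point fixed in the world has none). Each returns a list of dicts, best first, with "p" (0 to 1); they miss things now and then, are a little off and sometimes report something else, mostly with a low value. They report only what shows in the picture. A call takes as long as a camera call.
- arm.search_frame(camera, thing): "box" ([left, top, width, height] in pixels, round what is visible of it).
The state is a dict: "clock": time; "joint_positions": joint angles; "joint_vel": joint speeds; "joint_torque": joint torques, N m; "tcp_pos": TCP position; "eef_rot": TCP orientation; "wrist_force": force on the tool from outside, world axes, zero at the start; "torque": the same for the moment, N m; "grip_width": finger opening in m.
Only numpy, scipy, OpenCV 4.12 (cv2) and the standard library are available. Lean on these libraries where they do the work, as an engineer would, in place of code of your own. Each camera call takes 0.05 s, during which the arm holds its last target.

## Working session

There is one attempt and no reset: what is moved stays moved. The work goes in short steps, Python scripts to look and compute and a tool call to move; the robot and the scene stay as the last step left them, time stands still between calls to the robot, and variables do not carry over. Pictures are saved under pics/ and viewed, and the job is handed in when it is done.

Besides the shell and the picture viewer there is one more tool, called after ">>>" in YAML: its name, and indented under it one key for each argument. apply_moves: Moves the arm, as the interface text tells. Its arguments: {"type":"object","properties":{"moves":{"type":"array"},"grip_force":{"type":"number"}},"required":["moves"]}

```bash
ls; mkdir -p pics; python3 - <<'E'
from bench import arm
import cv2,numpy as np,json
o=arm.get_obs()
for k,v in o.items(): print(k,v)
for c in ["side","top"]:
    r=arm.read_camera(c); cv2.imwrite(f"pics/{c}0.png",r["pixels"][:,:,::-1])
    print(c,np.array(r["intrinsics"]).tolist(),list(r["dist"]),np.round(r["cam_to_world"],4).tolist())
    for t in ["stand","knob_center","washer","washer_tab","tray","carrier"]:
        print(t,[(np.round(d["box"],1).tolist(),round(d["p"],2)) for d in arm.search_frame(c,t)][:3])
print(arm.get_obs()["clock"])
E
```

```text
pics
clock 0.0
joint_positions [65.86150388 23.94850511 -0.58996539 92.48731785  0.26909704 63.63733811
 -3.03711323]
joint_vel [-0.04662635  0.09630169  0.01332081  0.05772338 -0.06874186 -0.09435656
 -0.0434125 ]
joint_torque [ 1.00675181e-03 -8.64449286e+01  6.79381695e-01 -4.34898627e+01
  1.90595939e-02  7.42183911e-03 -2.90565447e-05]
tcp_pos [ 0.23157232 -0.58015752  0.25264204]
eef_rot [-1.79928394e+02  5.29001887e-03  2.17603597e+01]
wrist_force [-0.02958781 -0.0622584   0.01828623]
torque [ 0.01107815  0.00445314 -0.01263334]
grip_width 0.08541807106509831
side [[534.7917054318391, 0.0, 317.83656487986775], [0.0, 534.7917054318391, 233.25414652788885], [0.0, 0.0, 1.0]] [np.float64(0.003500136539743285), np.float64(0.0), np.float64(0.0), np.float64(0.0), np.float64(0.0)] [[-0.9315, -0.1312, 0.3394, 0.1527], [-0.3636, 0.3017, -0.8813, 0.6953], [0.0133, -0.9443, -0.3287, 0.4066], [0.0, 0.0, 0.0, 1.0]]
stand [([308.2, 225.7, 50.2, 27.7], 0.69), ([269.0, 219.1, 63.8, 66.8], 0.63)]
knob_center [([291.2, 224.9, 20.8, 23.0], 0.57)]
washer [([282.5, 230.4, 47.6, 25.6], 0.75)]
washer_tab [([283.9, 238.9, 45.7, 13.2], 0.8)]
tray [([308.3, 223.9, 50.4, 30.1], 0.85)]
carrier [([291.0, 226.2, 21.6, 22.5], 0.78)]
top [[553.589385597274, 0.0, 321.4678782415016], [0.0, 553.589385597274, 235.00321696530327], [0.0, 0.0, 1.0]] [np.float64(0.04524269978413193), np.float64(0.0), np.float64(0.0), np.float64(0.0), np.float64(0.0)] [[-0.0254, -0.9591, 0.2819, 0.172], [-0.9997, 0.0237, -0.0094, -0.1495], [0.0023, -0.282, -0.9594, 1.0537], [0.0, 0.0, 0.0, 1.0]]
stand [([292.8, 193.4, 63.5, 55.9], 0.9)]
knob_center [([312.7, 193.9, 22.9, 23.9], 0.85)]
washer [([312.9, 196.2, 21.3, 22.4], 0.61), ([308.4, 204.6, 30.4, 34.7], 0.6)]
washer_tab [([310.7, 200.3, 31.7, 41.1], 0.65)]
tray [([374.1, 176.0, 54.0, 62.3], 0.67)]
carrier [([315.5, 195.5, 20.5, 22.8], 0.68)]
0.7
```

```bash
python3 - <<'E'
import cv2
a=cv2.imread("pics/top0.png"); cv2.imwrite("pics/top0c.png",cv2.resize(a[150:270,260:460],None,fx=4,fy=4,interpolation=cv2.INTER_CUBIC))
a=cv2.imread("pics/side0.png"); cv2.imwrite("pics/side0c.png",cv2.resize(a[190:310,240:400],None,fx=5,fy=5,interpolation=cv2.INTER_CUBIC))
E
```

```text
(no output)
```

View pics/top0.png

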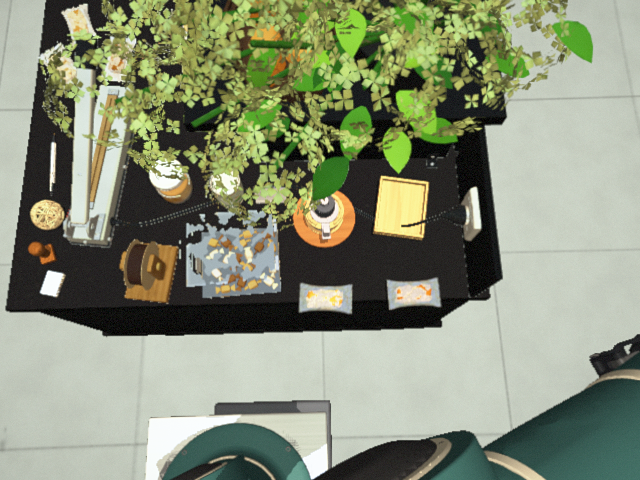

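View pics/side0.png

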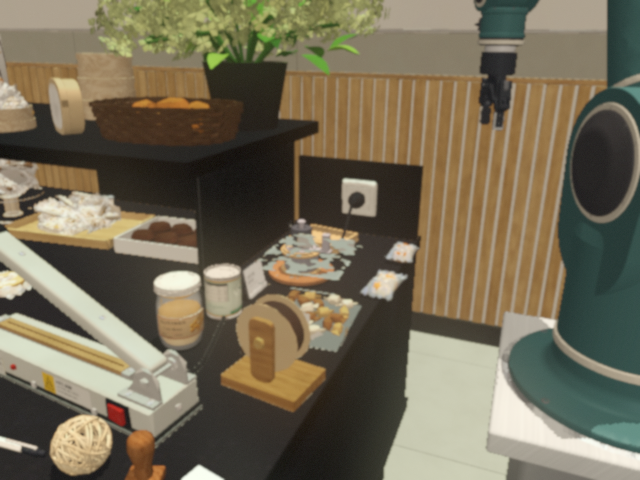

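```bash
true
```

```text
(no output)
```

The top view shows the stand at about (323,218), with its tab towards the robot at about (326,230). The tray is at (402,207), the bars at (325,297) and (414,293), and the clear bin at (240,255). The side view sees the stand at about (300,258), partly behind the clear bin. I'll zoom in next.

View pics/top0c.png

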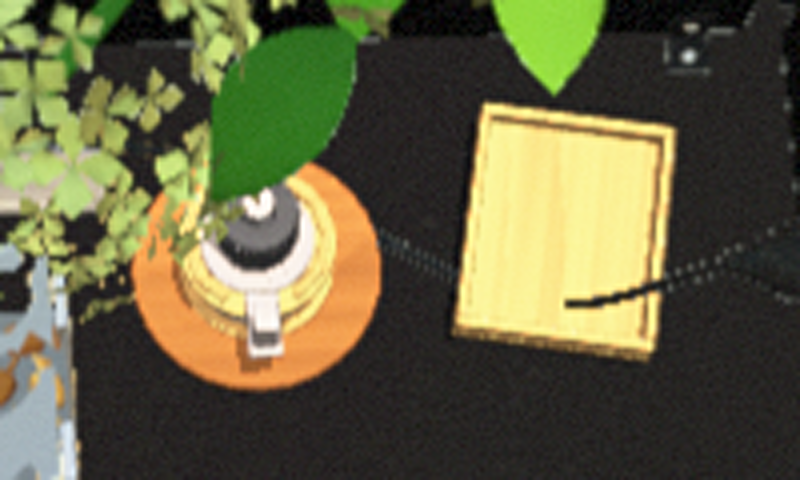

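View pics/side0c.png

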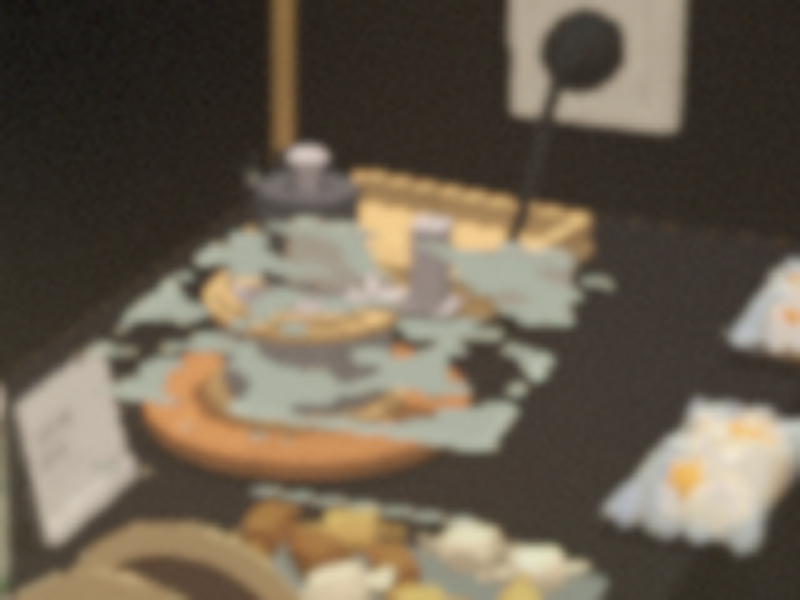

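```bash
cat > h.py <<'E'
import numpy as np,cv2
def ray(r,uv):
    uv=np.array(uv,float).reshape(-1,1,2)
    n=cv2.undistortPoints(uv,np.array(r["intrinsics"]),np.array(r["dist"],float)).reshape(-1,2)
    T=np.array(r["cam_to_world"]); d=np.c_[n,np.ones(len(n))]@T[:3,:3].T
    return T[:3,3],d
def onz(r,uv,z):
    o,d=ray(r,uv); return o+d*((z-o[2])/d[:,2])[:,None]
def proj(r,P):
    T=np.linalg.inv(np.array(r["cam_to_world"])); 
    return cv2.projectPoints(np.array(P,float).reshape(-1,3),cv2.Rodrigues(T[:3,:3])[0],T[:3,3],np.array(r["intrinsics"]),np.array(r["dist"],float))[0].reshape(-1,2)
def circ(c,z,R,n=72):
    t=np.linspace(0,2*np.pi,n); return np.c_[c[0]+R*np.cos(t),c[1]+R*np.sin(t),np.full(n,z)]
E
python3 - <<'E'
from bench import arm
from h import *
from scipy.optimize import least_squares
r=arm.read_camera("top"); im=np.array(r["pixels"])
hsv=cv2.cvtColor(im,cv2.COLOR_RGB2HSV)
m=((hsv[...,0]>6)&(hsv[...,0]<16)&(hsv[...,1]>120)&(hsv[...,2]>120)).astype(np.uint8)
m[:,:285]=0;m[:,365:]=0;m[:180]=0;m[:255+0,:]=m[:255,:];m[255:]=0
ys,xs=np.nonzero(m)
# outer boundary : lower / right / left visible
pts=[]
for y in range(200,250):
    x=np.nonzero(m[y])[0]
    if len(x): pts+= [(x.max()+.5,y)]; 
    if len(x) and y>222: pts+=[(x.min()-.5,y)]
for x in range(305,345):
    y=np.nonzero(m[:,x])[0]
    if len(y): pts+=[(x,y.max()+.5)]
P=onz(r,pts,0.012)
s=least_squares(lambda c:np.hypot(P[:,0]-c[0],P[:,1]-c[1])-0.062,P.mean(0)[:2],loss="soft_l1",f_scale=0.001)
print("stand",s.x,np.std(s.fun))
# tray corners (rim z .03) from 4x crop
q=np.array([(484,102),(676,126),(652,360),(454,335)])/4+[260-.375,150-.375]
T=onz(r,q,[0.03]*4); print("tray",T.round(4).tolist(),T.mean(0)); 
# bottom edges ambiguous; sizes
print([np.linalg.norm(T[i]-T[(i+1)%4]).round(4) for i in range(4)])
for n,uv,z in [("tabtop",[(265,320)],.087),("knobtop",[(258,222)],.096)]:
    print(n,onz(r,np.array(uv)/4+[259.6,149.6],z))
c=s.x
big=cv2.resize(im[150:270,260:460],None,fx=4,fy=4,interpolation=cv2.INTER_CUBIC)[:,:,::-1].copy()
for z,R in [(.012,.062),(.0525,.038),(.096,.019),(.107,.005)]:
    p=(proj(r,circ(c,z,R))-[260-.375,150-.375])*4
    cv2.polylines(big,[np.int32(p)],True,(255,0,255),1)
cv2.imwrite("pics/fit1.png",big)
E
```

```text
stand [ 0.51570195 -0.16492096] 0.0005953443803953634
tray [[0.594, -0.2803, 0.03], [0.5787, -0.3745, 0.03], [0.4587, -0.3535, 0.03], [0.4736, -0.2592, 0.03]] [ 0.52625609 -0.3168771   0.03      ]
[np.float64(0.0955), np.float64(0.1218), np.float64(0.0955), np.float64(0.1222)]
tabtop [[ 0.46611235 -0.1672049   0.087     ]]
knobtop [[ 0.51035226 -0.16513041  0.096     ]]
```

View pics/fit1.png

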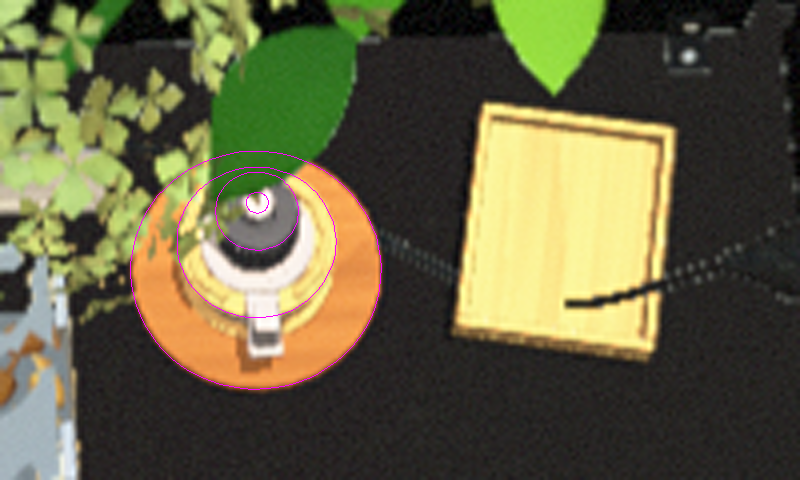

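```bash
cat > w.py <<'E'
from bench import arm
from h import *
r=arm.read_camera("top"); im=np.array(r["pixels"])
S=10;x0,y0=290,190
big=cv2.resize(im[y0:y0+56,x0:x0+75],None,fx=S,fy=S,interpolation=cv2.INTER_CUBIC)[:,:,::-1].copy()
cv2.imwrite("pics/z0.png",big)
c=np.array([.5157,-.1649])
def W(P,yaw):
    P=np.array(P,float);a=np.radians(yaw);return np.c_[c[0]+P[:,0]*np.cos(a)-P[:,1]*np.sin(a),c[1]+P[:,0]*np.sin(a)+P[:,1]*np.cos(a),P[:,2]+.052]
out=[big]
for yaw in [2,5]:
    b=big.copy()
    def dr(P,col,cl=True):
        p=(proj(r,W(P,yaw))-[x0-.45,y0-.45])*S; cv2.polylines(b,[np.int32(p)],cl,col,1)
    dr([(-.055,-.006,.035),(-.041,-.006,.035),(-.041,.006,.035),(-.055,.006,.035)],(0,0,255))
    dr([(-.055,-.006,.004),(-.055,-.006,.035),(-.055,.006,.035),(-.055,.006,.004)],(255,0,0))
    dr([(-.02,-.008,.004),(-.058,-.008,.004),(-.058,.008,.004),(-.02,.008,.004)],(0,255,0),False)
    cv2.imwrite(f"pics/z{yaw}.png",b)
E
python3 w.py
```

```text
(no output)
```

View pics/z2.png

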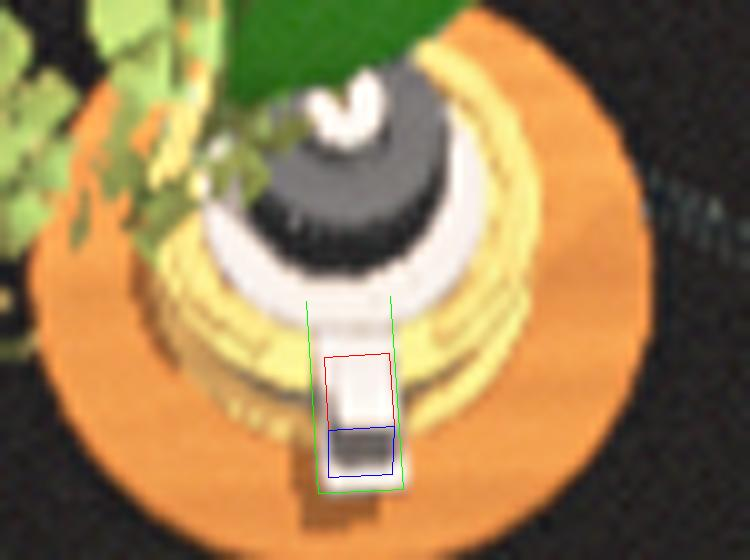

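View pics/z5.png

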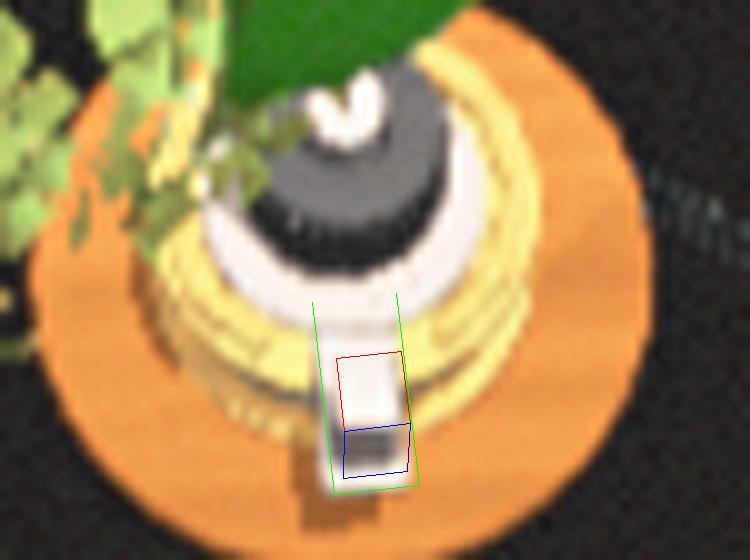

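```bash
python3 - <<'E'
from bench import arm
from h import *
r=arm.read_camera("top"); s=arm.read_camera("side")
for uv in [(330,175),(398,165),(360,120),(450,120)]:
    for z in (.2,.3,.4,.5,.6,.7):
        P=onz(r,[uv],z); print(uv,P.round(3).tolist(),proj(s,P).round(0).tolist())
a=np.array(s["pixels"])[0:270,180:420]
cv2.imwrite("pics/s1.png",cv2.resize(a,None,fx=2.2,fy=2.2)[:,:,::-1])
# sides of tray in side view, check stand foot
im=np.array(s["pixels"])[:,:,::-1].copy()
for z,R in [(.012,.062),(.0525,.038),(.096,.019),(.107,.005)]:
    cv2.polylines(im,[np.int32(proj(s,circ((.5157,-.1649),z,R)))],True,(255,0,255),1)
cv2.imwrite("pics/s2.png",cv2.resize(im[200:300,250:390],None,fx=5,fy=5))
E
```

```text
(330, 175) [[0.526, -0.175, 0.2]] [[299.0, 169.0]]
(330, 175) [[0.485, -0.172, 0.3]] [[321.0, 113.0]]
(330, 175) [[0.443, -0.169, 0.4]] [[345.0, 52.0]]
(330, 175) [[0.402, -0.166, 0.5]] [[372.0, -17.0]]
(330, 175) [[0.36, -0.163, 0.6]] [[403.0, -96.0]]
(330, 175) [[0.319, -0.16, 0.7]] [[438.0, -185.0]]
(398, 165) [[0.541, -0.288, 0.2]] [[314.0, 157.0]]
(398, 165) [[0.498, -0.272, 0.3]] [[333.0, 107.0]]
(398, 165) [[0.455, -0.256, 0.4]] [[354.0, 51.0]]
(398, 165) [[0.412, -0.24, 0.5]] [[379.0, -12.0]]
(398, 165) [[0.368, -0.223, 0.6]] [[407.0, -86.0]]
(398, 165) [[0.325, -0.207, 0.7]] [[439.0, -172.0]]
(360, 120) [[0.626, -0.229, 0.2]] [[263.0, 158.0]]
(360, 120) [[0.573, -0.22, 0.3]] [[285.0, 108.0]]
(360, 120) [[0.52, -0.21, 0.4]] [[311.0, 51.0]]
(360, 120) [[0.466, -0.201, 0.5]] [[339.0, -14.0]]
(360, 120) [[0.413, -0.192, 0.6]] [[373.0, -88.0]]
(360, 120) [[0.36, -0.182, 0.7]] [[411.0, -175.0]]
(450, 120) [[0.622, -0.382, 0.2]] [[296.0, 146.0]]
(450, 120) [[0.569, -0.355, 0.3]] [[314.0, 102.0]]
(450, 120) [[0.516, -0.328, 0.4]] [[335.0, 51.0]]
(450, 120) [[0.464, -0.3, 0.5]] [[359.0, -8.0]]
(450, 120) [[0.411, -0.273, 0.6]] [[387.0, -77.0]]
(450, 120) [[0.358, -0.246, 0.7]] [[421.0, -159.0]]
```

View pics/s1.png

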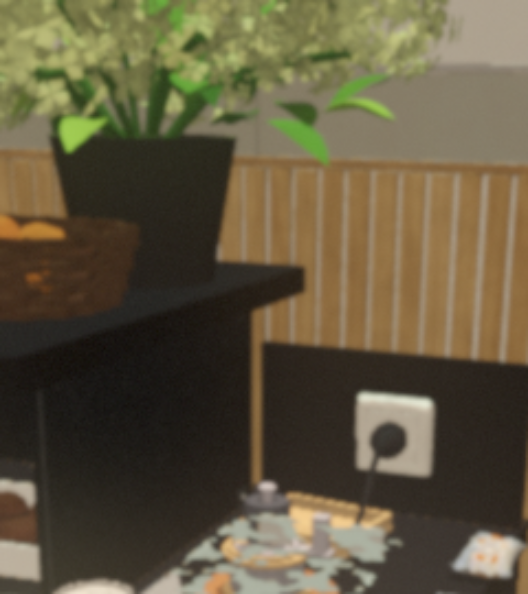

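View pics/s2.png

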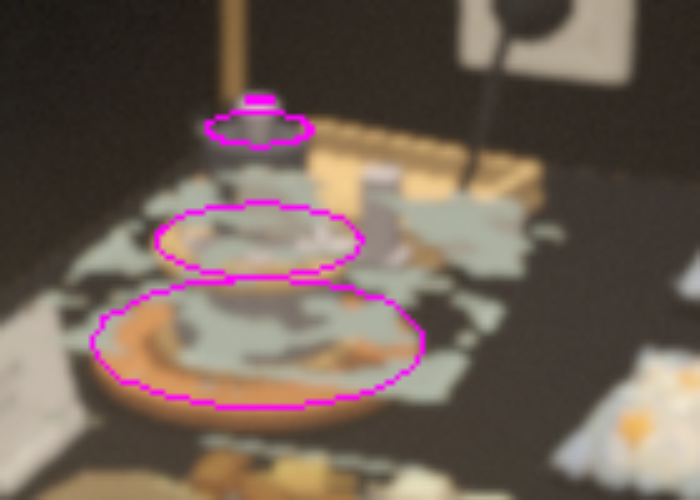

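```bash
cat > m.py <<'E'
import sys,numpy as np
from scipy.spatial.transform import Rotation as R
from bench import arm
# usage: m.py x y z yaw [rows]
def plan(t,yaw):
    o=arm.get_obs(); p=np.array(o["tcp_pos"]); Q=R.from_euler("xyz",o["eef_rot"],degrees=True)
    G=R.from_euler("xyz",[180,0,yaw],degrees=True)
    rv=(Q.inv()*G).as_rotvec(); d=Q.inv().apply(np.array(t)-p)
    print("clk",round(o["clock"],2),"p",p.round(4),"rpy",np.round(o["eef_rot"],2),"F",np.round(o["wrist_force"],1),"T",np.round(o["torque"],3),"g",round(o["grip_width"],4))
    print("rv",rv.round(4),"d",d.round(4),"rows>=",max(np.linalg.norm(d)/.05,np.linalg.norm(np.degrees(rv))/8.59).round(1))
if __name__=="__main__":
    a=list(map(float,sys.argv[1:])); plan(a[:3],a[3])
E
python3 m.py 0.5157 -0.1649 0.20 33
```

```text
clk 0.9 p [ 0.2318 -0.5804  0.2533] rpy [-180.      0.     21.77] F [-0.3 -0.   0.2] T [-0.035  0.021  0.012] g 0.0856
rv [-0.      0.     -0.1961] d [ 0.4178 -0.2806  0.0533] rows>= 10.1
```

>>> apply_moves:
  moves:
    - [[0,0,-0.016,0.033,-0.022,0.0,0.07],[0,0,-0.032,0.067,-0.045,0.0,0.07],[0,0,-0.048,0.1,-0.067,0.0,0.07],[0,0,-0.064,0.134,-0.09,0.0,0.07],[0,0,-0.08,0.167,-0.112,0.0,0.07]]
  grip_force: 30

```text
clock: 1.4
tcp_pos: [0.3461, -0.413, 0.2534]
eef_rot: [180.0, -0.0, 26.4]
wrist_force: [0.1, -0.1, -0.3]
grip_width: 0.0699
```

```bash
python3 m.py 0.5157 -0.1649 0.20 33
```

```text
clk 1.4 p [ 0.3461 -0.413   0.2534] rpy [179.98  -0.    26.39] F [ 0.1 -0.1 -0.3] T [-0.01  -0.053  0.015] g 0.0699
rv [ 0.0003  0.     -0.1154] d [ 0.2622 -0.1469  0.0534] rows>= 6.1
```

>>> apply_moves:
  moves:
    - [[0,0,-0.016,0.036,-0.02,0.005,0.07],[0,0,-0.032,0.072,-0.04,0.01,0.07],[0,0,-0.05,0.107,-0.06,0.016,0.07],[0,0,-0.065,0.142,-0.08,0.022,0.07],[0,0,-0.08,0.175,-0.098,0.03,0.07]]

```text
clock: 1.9
tcp_pos: [0.4602, -0.2458, 0.2236]
eef_rot: [179.9, -0.0, 31.0]
wrist_force: [0.6, -1.2, 0.4]
grip_width: 0.0699
```

```bash
python3 m.py 0.5157 -0.1649 0.18 33
```

```text
clk 1.9 p [ 0.4602 -0.2458  0.2236] rpy [ 1.7994e+02 -3.0000e-02  3.1030e+01] F [ 0.6 -1.2  0.4] T [-0.035 -0.08  -0.046] g 0.0699
rv [ 0.0011 -0.0005 -0.0344] d [ 0.0892 -0.0408  0.0436] rows>= 2.1
```

>>> apply_moves:
  moves:
    - [[0,0,-0.01,0.025,-0.012,0.01,0.065],[0,0,-0.02,0.05,-0.023,0.02,0.065],[0,0,-0.034,0.075,-0.034,0.032,0.065],[0,0,-0.034,0.089,-0.041,0.043,0.065],[0,0,-0.034,0.089,-0.041,0.043,0.065]]

```text
clock: 2.4
tcp_pos: [0.5158, -0.1626, 0.1794]
eef_rot: [-180.0, -0.0, 33.2]
wrist_force: [-0.7, -0.1, 0.0]
grip_width: 0.0646
```

```bash
python3 m.py 0.5157 -0.1649 0.09 33; python3 - <<'E'
from bench import arm
import numpy as np,cv2
print(arm.get_obs()["joint_positions"])
for c,b in (("top",(150,290,240,460)),("side",(90,300,220,420))):
    r=arm.read_camera(c)["pixels"]; cv2.imwrite(f"pics/{c}2.png",cv2.resize(r[b[0]:b[1],b[2]:b[3]],None,fx=3,fy=3)[:,:,::-1])
E
```

```text
clk 2.4 p [ 0.5158 -0.1626  0.1794] rpy [-179.95   -0.     33.15] F [-0.7 -0.1  0. ] T [ 0.031 -0.007 -0.011] g 0.0646
rv [-0.0008 -0.      0.0027] d [-0.0014  0.002   0.0894] rows>= 1.8
[ 27.64541904  21.12326588 -16.28880057 108.05680117   7.33943106
  51.85963487 -49.00071721]
```

View pics/side2.png

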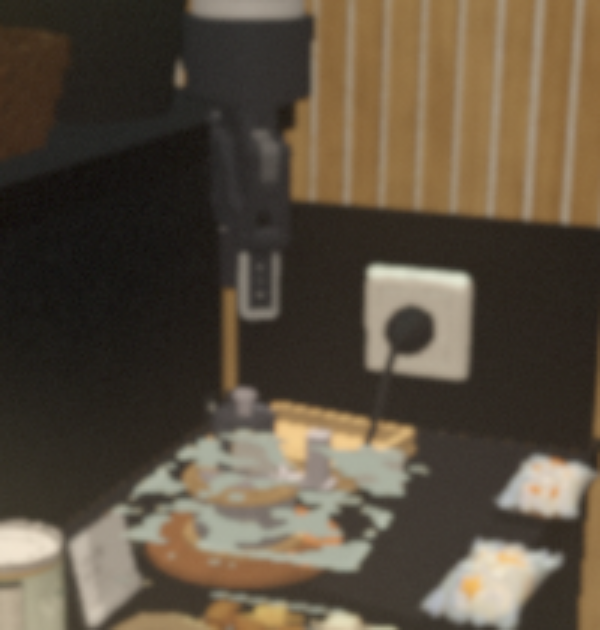

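View pics/top2.png

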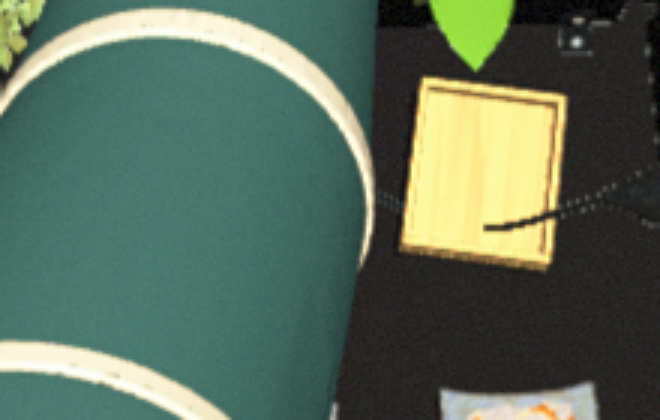

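>>> apply_moves:
  moves:
    - [[0,0,0,-0.001,0.001,0.03,0.065],[0,0,0.003,-0.001,0.002,0.06,0.065],[0,0,0.003,-0.001,0.002,0.08,0.065],[0,0,0.003,-0.001,0.002,0.093,0.065],[0,0,0.003,-0.001,0.002,0.093,0.065]]

```text
clock: 3.0
tcp_pos: [0.5148, -0.168, 0.0868]
eef_rot: [-180.0, 0.1, 32.8]
wrist_force: [-0.1, -0.2, 0.7]
grip_width: 0.0647
```

```bash
python3 m.py 0.5157 -0.1649 0.086 33
```

```text
clk 3.0 p [ 0.5148 -0.168   0.0868] rpy [-1.7999e+02  7.0000e-02  3.2760e+01] F [-0.1 -0.2  0.7] T [-0.054 -0.003 -0.017] g 0.0647
rv [-0.0002  0.0011 -0.0042] d [ 0.0025 -0.0021  0.0008] rows>= 0.1
```

>>> apply_moves:
  moves:
    - [[0,0,0,0.0025,-0.002,0.001,0.06],[0,0,0,0.0025,-0.002,0.001,0.055],[0,0,0,0.0025,-0.002,0.001,0.05],[0,0,0,0.0025,-0.002,0.001,0.047],[0,0,0,0.0025,-0.002,0.001,0.044]]

```text
clock: 3.5
tcp_pos: [0.5159, -0.1651, 0.0862]
eef_rot: [180.0, 0.0, 32.8]
wrist_force: [-0.6, 0.0, -0.5]
grip_width: 0.044
```

```bash
python3 m.py 0.5157 -0.1649 0.086 33
```

```text
clk 3.5 p [ 0.5159 -0.1651  0.0862] rpy [1.7998e+02 5.0000e-02 3.2750e+01] F [-0.6  0.  -0.5] T [ 0.013 -0.007 -0.001] g 0.044
rv [ 0.0003  0.0008 -0.0043] d [-0.0001 -0.0003  0.0002] rows>= 0.0
```

>>> apply_moves:
  moves:
    - [[0,0,0,0,0,0,0.041],[0,0,0,0,0,0,0.039],[0,0,0,0,0,0,0.037],[0,0,0,0,0,0,0.034],[0,0,0,0,0,0,0.03]]
  grip_force: 30

```text
clock: 4.0
tcp_pos: [0.5163, -0.1656, 0.0866]
eef_rot: [179.9, 0.0, 32.7]
wrist_force: [0.7, -3.1, 5.7]
grip_width: 0.0364
```

```bash
python3 m.py 0.5157 -0.1649 0.086 33
```

```text
clk 4.0 p [ 0.5163 -0.1656  0.0866] rpy [1.7992e+02 2.0000e-02 3.2730e+01] F [ 0.7 -3.1  5.7] T [-0.672 -0.176  0.004] g 0.0364
rv [ 0.0013  0.0004 -0.0047] d [-0.0002 -0.0009  0.0006] rows>= 0.0
```

>>> apply_moves:
  moves:
    - [[0,0,0.03,0,0.0005,-0.0005,0.03],[0,0,0.06,0,0.0005,-0.001,0.03],[0,0,0.1,0,0.0005,-0.001,0.03],[0,0,0.14,0,0.0005,-0.0012,0.03],[0,0,0.18,0,0.0005,-0.0014,0.03]]

```text
clock: 4.5
tcp_pos: [0.5162, -0.1655, 0.0876]
eef_rot: [180.0, 0.0, 22.3]
wrist_force: [0.4, 1.9, -5.6]
grip_width: 0.0367
```

```bash
python3 m.py 0.5157 -0.1649 0.088 -29
```

```text
clk 4.5 p [ 0.5162 -0.1655  0.0876] rpy [1.7998e+02 4.0000e-02 2.2260e+01] F [ 0.4  1.9 -5.6] T [ 0.449 -0.01   0.177] g 0.0367
rv [7.000e-04 5.000e-04 8.947e-01] d [-0.0003 -0.0008 -0.0004] rows>= 6.0
```

>>> apply_moves:
  moves:
    - [[0,0,0.05,0,-0.0001,0.0003,0.03],[0,0,0.1,0,-0.0001,0.0001,0.03],[0,0,0.15,0,-0.0001,-0.0001,0.03],[0,0,0.2,0,-0.0001,-0.0003,0.03],[0,0,0.25,0,-0.0001,-0.0005,0.03]]

```text
clock: 5.0
tcp_pos: [0.5162, -0.1652, 0.0883]
eef_rot: [180.0, 0.0, 7.7]
wrist_force: [-0.9, 1.3, 4.7]
grip_width: 0.0367
```

```bash
python3 m.py 0.5157 -0.1649 0.088 -29
```

```text
clk 5.0 p [ 0.5162 -0.1652  0.0883] rpy [1.7997e+02 4.0000e-02 7.7500e+00] F [-0.9  1.3  4.7] T [0.377 0.32  0.173] g 0.0367
rv [7.000e-04 5.000e-04 6.414e-01] d [-0.0005 -0.0004  0.0003] rows>= 4.3
```

>>> apply_moves:
  moves:
    - [[0,0,0.06,0,0.0,-0.0004,0.03],[0,0,0.12,0,0.0,-0.0007,0.03],[0,0,0.18,0,0.0,-0.001,0.03],[0,0,0.24,0,0.0,-0.0012,0.03],[0,0,0.3,0,0.0,-0.0014,0.03]]

```text
clock: 5.5
tcp_pos: [0.5162, -0.1648, 0.0896]
eef_rot: [180.0, 0.0, -9.6]
wrist_force: [0.9, 1.7, 0.3]
grip_width: 0.0376
```

```bash
python3 m.py 0.5157 -0.1649 0.088 -29
```

```text
clk 5.5 p [ 0.5162 -0.1648  0.0896] rpy [ 1.7998e+02  4.0000e-02 -9.6400e+00] F [0.9 1.7 0.3] T [ 0.424 -0.045  0.112] g 0.0376
rv [0.0005 0.0006 0.3378] d [-0.0005  0.0002  0.0016] rows>= 2.3
```

>>> apply_moves:
  moves:
    - [[0,0,0.06,0,0.0003,-0.0003,0.03],[0,0,0.12,0,0.0003,-0.0005,0.03],[0,0,0.18,0,0.0003,-0.0007,0.03],[0,0,0.25,0,0.0003,-0.001,0.03],[0,0,0.32,0,0.0003,-0.0013,0.03]]

```text
clock: 6.0
tcp_pos: [0.5163, -0.1645, 0.0909]
eef_rot: [180.0, 0.0, -28.2]
wrist_force: [1.2, 3.6, -0.4]
grip_width: 0.0367
```

```bash
python3 m.py 0.5157 -0.1649 0.088 33; python3 - <<'E'
from bench import arm
import numpy as np,cv2
for c,b in (("side",(160,300,230,390)),):
    r=arm.read_camera(c)["pixels"]; cv2.imwrite(f"pics/{c}3.png",cv2.resize(r[b[0]:b[1],b[2]:b[3]],None,fx=4.5,fy=4.5)[:,:,::-1])
E
```

```text
clk 6.0 p [ 0.5163 -0.1645  0.0909] rpy [ 1.800e+02  4.000e-02 -2.819e+01] F [ 1.2  3.6 -0.4] T [ 0.668 -0.324  0.122] g 0.0367
rv [-3.000e-04  6.000e-04 -1.068e+00] d [-0.0004  0.0007  0.0029] rows>= 7.1
```

View pics/side3.png

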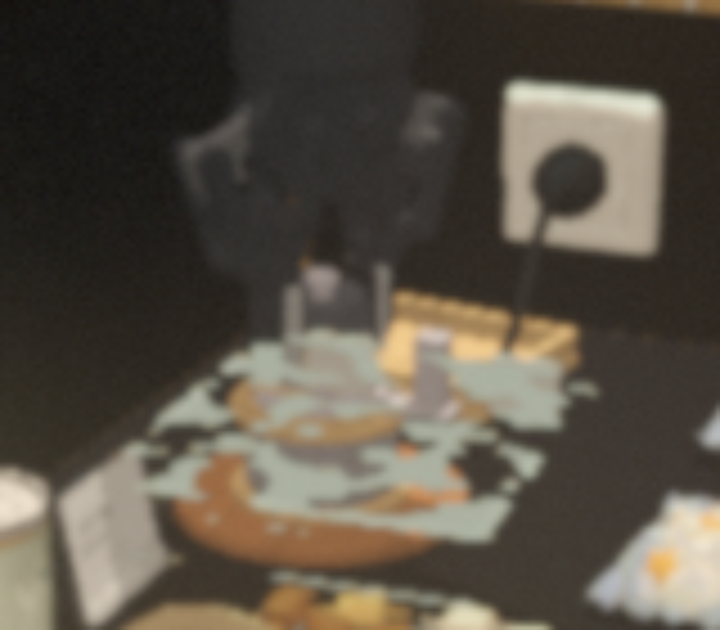

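>>> apply_moves:
  moves:
    - [[0,0,0,0,0,0,0.042],[0,0,0,0,0,0,0.05],[0,0,-0.1,0,0,0,0.052],[0,0,-0.22,0,0,0,0.052],[0,0,-0.35,0,0,0,0.052]]

```text
clock: 6.55
tcp_pos: [0.5163, -0.1646, 0.0909]
eef_rot: [-180.0, 0.0, -8.0]
wrist_force: [-0.2, -0.2, -0.2]
grip_width: 0.0519
```

```bash
python3 m.py 0.516 -0.1651 0.090 34
```

```text
clk 6.55 p [ 0.5163 -0.1646  0.0909] rpy [-1.80e+02  4.00e-02 -8.05e+00] F [-0.2 -0.2 -0.2] T [ 0.008 -0.009 -0.039] g 0.0519
rv [-3.000e-04  6.000e-04 -7.339e-01] d [-0.0002  0.0006  0.0009] rows>= 4.9
```

>>> apply_moves:
  moves:
    - [[0,0,-0.14,0,0.0004,0.0005,0.052],[0,0,-0.28,0,0.0006,0.0009,0.052],[0,0,-0.42,0,0.0006,0.0009,0.052],[0,0,-0.56,0,0.0006,0.0009,0.048],[0,0,-0.7,0,0.0006,0.0009,0.044]]

```text
clock: 7.05
tcp_pos: [0.5161, -0.1655, 0.09]
eef_rot: [-180.0, 0.0, 32.4]
wrist_force: [-0.8, -0.3, 0.3]
grip_width: 0.0443
```

```bash
python3 m.py 0.516 -0.1651 0.090 34
```

```text
clk 7.05 p [ 0.5161 -0.1655  0.09  ] rpy [-1.7998e+02  3.0000e-02  3.2430e+01] F [-0.8 -0.3  0.3] T [-0.026  0.001 -0.041] g 0.0443
rv [-0.0003  0.0005 -0.0274] d [ 0.0001 -0.0004  0.    ] rows>= 0.2
```

>>> apply_moves:
  moves:
    - [[0,0,-0.02,0,-0.0003,0,0.04],[0,0,-0.02,0,-0.0003,0,0.036],[0,0,-0.02,0,-0.0003,-0.0004,0.03],[0,0,-0.02,0,-0.0003,-0.0005,0.03],[0,0,0.02,0,-0.0003,-0.0006,0.03]]

```text
clock: 7.55
tcp_pos: [0.516, -0.1657, 0.0906]
eef_rot: [180.0, 0.0, 31.1]
wrist_force: [1.7, -4.8, -0.8]
grip_width: 0.0372
```

```bash
python3 m.py 0.516 -0.1651 0.090 -29
```

```text
clk 7.55 p [ 0.516  -0.1657  0.0906] rpy [1.7998e+02 4.0000e-02 3.1140e+01] F [ 1.7 -4.8 -0.8] T [-1.022 -0.288  0.127] g 0.0372
rv [6.0000e-04 5.0000e-04 1.0497e+00] d [ 0.0003 -0.0005  0.0006] rows>= 7.0
```

>>> apply_moves:
  moves:
    - [[0,0,0.05,0.0005,0.0004,-0.0002,0.03],[0,0,0.1,0.0007,0.0005,-0.0004,0.03],[0,0,0.15,0.0007,0.0005,-0.0006,0.03],[0,0,0.2,0.0007,0.0005,-0.0008,0.03],[0,0,0.26,0.0007,0.0005,-0.001,0.03]]

```text
clock: 8.05
tcp_pos: [0.516, -0.1655, 0.0914]
eef_rot: [-180.0, 0.1, 16.0]
wrist_force: [-5.7, -0.1, 4.2]
grip_width: 0.0369
```

```bash
python3 m.py 0.516 -0.1651 0.090 -29
```

```text
clk 8.05 p [ 0.516  -0.1655  0.0914] rpy [-1.7998e+02  1.4000e-01  1.6020e+01] F [-5.7 -0.1  4.2] T [0.203 1.224 0.171] g 0.0369
rv [5.000e-04 2.400e-03 7.858e-01] d [ 0.0001 -0.0003  0.0014] rows>= 5.2
```

>>> apply_moves:
  moves:
    - [[0,0,0.05,0.0,0.0,-0.0004,0.03],[0,0,0.1,0,0.0,-0.0006,0.03],[0,0,0.15,0,0.0,-0.0008,0.03],[0,0,0.2,0,0.0,-0.001,0.03],[0,0,0.25,0,0.0,-0.0012,0.03]]

```text
clock: 8.55
tcp_pos: [0.5158, -0.165, 0.0924]
eef_rot: [-180.0, 0.2, 1.5]
wrist_force: [-1.0, 0.4, -0.3]
grip_width: 0.0371
```

```bash
python3 m.py 0.516 -0.1651 0.090 -29
```

```text
clk 8.55 p [ 0.5158 -0.165   0.0924] rpy [-1.7999e+02  1.7000e-01  1.4900e+00] F [-1.   0.4 -0.3] T [0.139 0.143 0.156] g 0.0371
rv [0.0007 0.0029 0.5322] d [0.0002 0.0001 0.0024] rows>= 3.5
```

Clean. So far 1.06 + 0.54 rad.

>>> apply_moves:
  moves:
    - [[0,0,0.05,0.0,0.0,-0.0002,0.03],[0,0,0.1,0,0.0,-0.0004,0.03],[0,0,0.15,0,0.0,-0.0006,0.03],[0,0,0.2,0,0.0,-0.0008,0.03],[0,0,0.25,0,0.0,-0.001,0.03]]

```text
clock: 9.05
tcp_pos: [0.5159, -0.1646, 0.0935]
eef_rot: [180.0, 0.2, -13.0]
wrist_force: [0.5, 0.0, 1.0]
grip_width: 0.037
```

```bash
python3 m.py 0.516 -0.1651 0.090 -31
```

```text
clk 9.05 p [ 0.5159 -0.1646  0.0935] rpy [ 1.7998e+02  1.7000e-01 -1.3040e+01] F [0.5 0.  1. ] T [ 0.104 -0.092  0.157] g 0.037
rv [0.0009 0.0028 0.3135] d [0.0002 0.0005 0.0035] rows>= 2.1
```

>>> apply_moves:
  moves:
    - [[0,0,0.05,0.0,0.0,-0.0003,0.03],[0,0,0.1,0,0.0,-0.0005,0.03],[0,0,0.15,0,0.0,-0.0007,0.03],[0,0,0.2,0,0.0,-0.0009,0.03],[0,0,0.24,0,0.0,-0.001,0.03]]

```text
clock: 9.55
tcp_pos: [0.516, -0.1642, 0.0944]
eef_rot: [179.9, 0.2, -27.0]
wrist_force: [1.8, -0.9, -1.2]
grip_width: 0.037
```

```bash
python3 m.py 0.516 -0.1651 0.090 -31
```

```text
clk 9.55 p [ 0.516  -0.1642  0.0944] rpy [ 1.7995e+02  1.5000e-01 -2.7000e+01] F [ 1.8 -0.9 -1.2] T [ 0.012 -0.374  0.191] g 0.037
rv [0.001  0.0026 0.0698] d [0.0004 0.0008 0.0044] rows>= 0.5
```

>>> apply_moves:
  moves:
    - [[0,0,0,0,0,0,0.042],[0,0,0,0,0,0,0.05],[0,0,-0.12,0,0.0003,0,0.052],[0,0,-0.26,0,0.0005,0,0.052],[0,0,-0.4,0,0.0007,0,0.052]]

```text
clock: 10.05
tcp_pos: [0.5156, -0.1646, 0.0944]
eef_rot: [-180.0, 0.2, -3.7]
wrist_force: [-0.8, -0.8, 0.5]
grip_width: 0.0518
```

```bash
python3 m.py 0.516 -0.1651 0.094 25
```

```text
clk 10.05 p [ 0.5156 -0.1646  0.0944] rpy [-1.7999e+02  1.7000e-01 -3.7200e+00] F [-0.8 -0.8  0.5] T [-0.     0.008 -0.005] g 0.0518
rv [-0.001   0.0029 -0.5012] d [0.0004 0.0004 0.0004] rows>= 3.3
```

>>> apply_moves:
  moves:
    - [[0,0,-0.14,0,0.0003,0.0004,0.052],[0,0,-0.28,0,0.0006,0.0006,0.052],[0,0,-0.42,0,0.0006,0.0006,0.049],[0,0,-0.5,0,0.0006,0.0006,0.046],[0,0,-0.5,0,0.0006,0.0006,0.043]]

```text
clock: 10.55
tcp_pos: [0.5155, -0.1653, 0.0938]
eef_rot: [-179.9, 0.1, 25.0]
wrist_force: [1.2, 0.2, 0.2]
grip_width: 0.0432
```

>>> apply_moves:
  moves:
    - [[0,0,0,0,0,0,0.04],[0,0,0,0,0,0,0.036],[0,0,0,0,0,-0.0003,0.03],[0,0,0,0,0,-0.0004,0.03],[0,0,0.03,0,0,-0.0005,0.03]]

```text
clock: 11.05
tcp_pos: [0.5156, -0.1657, 0.0943]
eef_rot: [-179.9, 0.1, 23.3]
wrist_force: [2.2, -4.9, -0.6]
grip_width: 0.037
```

```bash
python3 m.py 0.516 -0.1651 0.090 -31
```

```text
clk 11.05 p [ 0.5156 -0.1657  0.0943] rpy [-1.7992e+02  1.4000e-01  2.3250e+01] F [ 2.2 -4.9 -0.6] T [-1.011 -0.339  0.142] g 0.037
rv [-1.000e-04  2.800e-03  9.468e-01] d [ 0.0006 -0.0003  0.0043] rows>= 6.3
```

Now I'll turn slowly, watching the torque.

>>> apply_moves:
  moves:
    - [[0,0,0.035,0,0,-0.0002,0.03],[0,0,0.07,0,0,-0.0004,0.03],[0,0,0.105,0,0,-0.0005,0.03],[0,0,0.14,0,0,-0.0006,0.03],[0,0,0.175,0,0,-0.0007,0.03]]

```text
clock: 11.55
tcp_pos: [0.5155, -0.1654, 0.0949]
eef_rot: [-179.9, 0.2, 13.1]
wrist_force: [-0.1, -1.1, -0.6]
grip_width: 0.0372
```

```bash
python3 m.py 0.516 -0.1651 0.090 -31
```

```text
clk 11.55 p [ 0.5155 -0.1654  0.0949] rpy [-1.7993e+02  1.6000e-01  1.3080e+01] F [-0.1 -1.1 -0.6] T [-0.013  0.023  0.168] g 0.0372
rv [-1.000e-04  3.100e-03  7.694e-01] d [ 0.0006 -0.0002  0.0049] rows>= 5.1
```

>>> apply_moves:
  moves:
    - [[0,0,0.025,0,0,-0.0001,0.03],[0,0,0.05,0,0,-0.0002,0.03],[0,0,0.075,0,0,-0.0003,0.03],[0,0,0.1,0,0,-0.0004,0.03],[0,0,0.12,0,0,-0.0005,0.03]]

```text
clock: 12.05
tcp_pos: [0.5155, -0.1652, 0.0954]
eef_rot: [-179.9, 0.2, 6.1]
wrist_force: [-0.7, 0.4, -0.4]
grip_width: 0.0369
```

```bash
python3 m.py 0.516 -0.1651 0.090 -31
```

```text
clk 12.05 p [ 0.5155 -0.1652  0.0954] rpy [-1.7994e+02  1.7000e-01  6.1100e+00] F [-0.7  0.4 -0.4] T [0.246 0.041 0.122] g 0.0369
rv [-1.000e-04  3.300e-03  6.477e-01] d [ 0.0006 -0.0001  0.0054] rows>= 4.3
```

>>> apply_moves:
  moves:
    - [[0,0,0.025,0,0,-0.0001,0.03],[0,0,0.05,0,0,-0.0002,0.03],[0,0,0.075,0,0,-0.0003,0.03],[0,0,0.1,0,0,-0.0004,0.03],[0,0,0.1,0,0,-0.0004,0.03]]

```text
clock: 12.55
tcp_pos: [0.5154, -0.1651, 0.0957]
eef_rot: [-180.0, 0.2, 0.3]
wrist_force: [-0.6, 0.6, -2.7]
grip_width: 0.037
```

```bash
python3 m.py 0.516 -0.1651 0.090 -31
```

```text
clk 12.55 p [ 0.5154 -0.1651  0.0957] rpy [-179.95    0.2     0.32] F [-0.6  0.6 -2.7] T [0.241 0.06  0.47 ] g 0.037
rv [1.000e-04 3.600e-03 5.466e-01] d [0.0007 0.     0.0057] rows>= 3.6
```

>>> apply_moves:
  moves:
    - [[0,0,0,0,0,0.0,0.032],[0,0,0,0,0,0,0.042],[0,0,0,0,0,0,0.05],[0,0,0,0,0,-0.01,0.06],[0,0,0,0,0,-0.04,0.06]]

```text
clock: 13.05
tcp_pos: [0.5143, -0.1649, 0.1348]
eef_rot: [-179.9, 0.4, 0.3]
wrist_force: [0.0, -0.3, 0.8]
grip_width: 0.0595
```

>>> apply_moves:
  moves:
    - [[0,0,0,-0.01,0,-0.035,0.05],[0,0,0,-0.048,0.002,-0.04,0.04],[0,0,0,-0.08,0.002,-0.04,0.035],[0,0,0,-0.11,0.002,-0.04,0.03],[0,0,0,-0.14,0.002,-0.04,0.03]]

```text
clock: 13.55
tcp_pos: [0.3735, -0.1677, 0.1766]
eef_rot: [-179.9, 0.3, 0.3]
wrist_force: [0.2, -0.8, -0.3]
grip_width: 0.0295
```

```bash
python3 m.py 0.468 -0.1672 0.15 2.6; python3 w.py; python3 - <<'E'
from bench import arm
import numpy as np,cv2
r=arm.read_camera("side")["pixels"]; b=(200,290,240,370); cv2.imwrite(f"pics/side4.png",cv2.resize(r[b[0]:b[1],b[2]:b[3]],None,fx=6,fy=6)[:,:,::-1])
E
```

```text
clk 13.55 p [ 0.3735 -0.1677  0.1766] rpy [-179.91    0.35    0.3 ] F [ 0.2 -0.8 -0.3] T [-0.02  -0.032 -0.008] g 0.0295
rv [-0.0017  0.006  -0.0402] d [0.0946 0.     0.026 ] rows>= 2.0
```

View pics/z2.png

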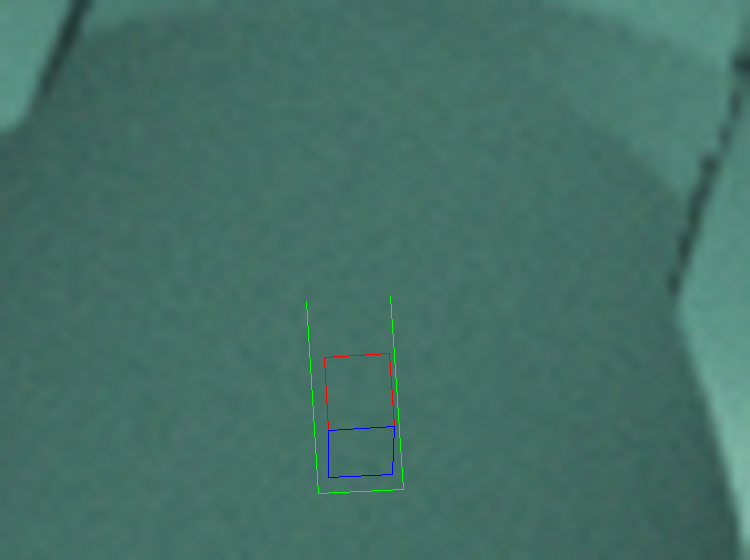

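View pics/side4.png

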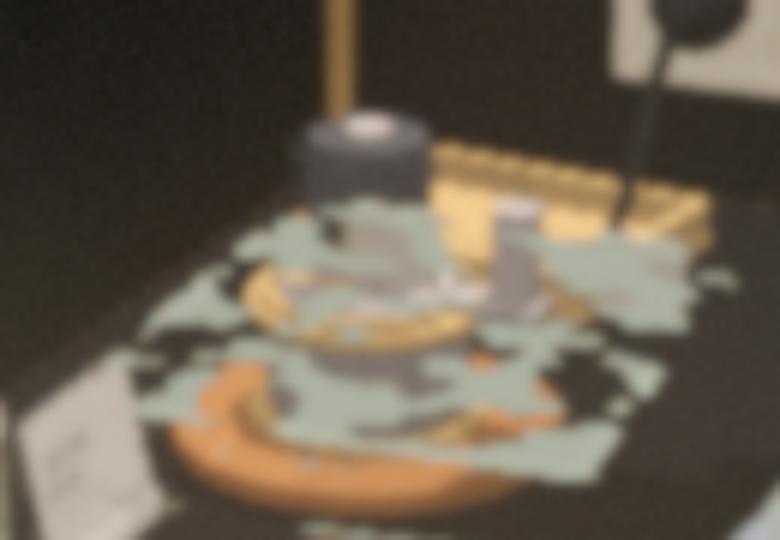

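```bash
python3 - <<'E'
from bench import arm
import numpy as np,cv2
a=cv2.imread("pics/side0.png"); b=np.array(arm.read_camera("side")["pixels"])[:,:,::-1]
g=lambda i:cv2.cvtColor(np.ascontiguousarray(i),cv2.COLOR_BGR2GRAY).astype(np.float32)
for n,(y0,y1,x0,x1) in {"foot":(262,290,266,335),"tab":(226,250,318,336),"ref":(236,268,380,420)}.items():
    p,q=g(a)[y0:y1,x0:x1],g(b)[y0:y1,x0:x1]
    print(n,cv2.phaseCorrelate(p,q,cv2.createHanningWindow(p.shape[::-1],cv2.CV_32F)),np.abs(p-q).mean())
E
```

```text
foot ((-0.022460325695426775, -0.09381528147672746), 0.8997379863703693) 1.7670808
tab ((-0.07382031239138875, -0.224625568962999), 0.8365271974492956) 0.2223798
ref ((-0.031720084943348326, 0.01832974342157989), 0.8612375516444445) 0.25847876
```

```bash
python3 - <<'E'
from bench import arm
from h import *
s=arm.read_camera("side")
print(proj(s,[(.4677,-.1671,.087),(.5157,-.1649,.107),(.5157,-.1649,.105)]))
E
python3 m.py 0.4677 -0.1671 0.12 2.6
```

```text
[[326.62855574 233.41792367]
 [301.86290381 220.0318467 ]
 [301.85914839 221.07092455]]
clk 13.75 p [ 0.3748 -0.1679  0.1767] rpy [-179.92    0.32    0.28] F [1.8 0.2 0.9] T [-0.019 -0.025  0.023] g 0.0303
rv [-0.0014  0.0055 -0.0406] d [ 0.0932 -0.0003  0.0562] rows>= 2.2
```

>>> apply_moves:
  moves:
    - [[-0.0005,0.002,-0.01,0.02,0,0.0,0.035],[-0.001,0.004,-0.02,0.045,0,0.01,0.035],[-0.0017,0.006,-0.03,0.07,0,0.02,0.035],[-0.0017,0.006,-0.04,0.094,0,0.036,0.035],[-0.0017,0.006,-0.04,0.094,0,0.036,0.035]]

```text
clock: 14.25
tcp_pos: [0.4711, -0.1666, 0.1386]
eef_rot: [-179.9, 0.0, 2.7]
wrist_force: [-0.2, 0.4, 0.7]
grip_width: 0.0348
```

```bash
python3 m.py 0.4677 -0.1671 0.0865 2.6;  python3 - <<'E'
from bench import arm
import numpy as np,cv2
r=arm.read_camera("side")["pixels"]; b=(190,280,250,380); cv2.imwrite(f"pics/side5.png",cv2.resize(r[b[0]:b[1],b[2]:b[3]],None,fx=6,fy=6)[:,:,::-1])
E
```

```text
clk 14.25 p [ 0.4711 -0.1666  0.1386] rpy [-1.7995e+02  1.0000e-02  2.6900e+00] F [-0.2  0.4  0.7] T [-0.016  0.008 -0.026] g 0.0348
rv [-0.0009  0.0001  0.0016] d [-0.0034  0.0004  0.0521] rows>= 1.0
```

View pics/side5.png

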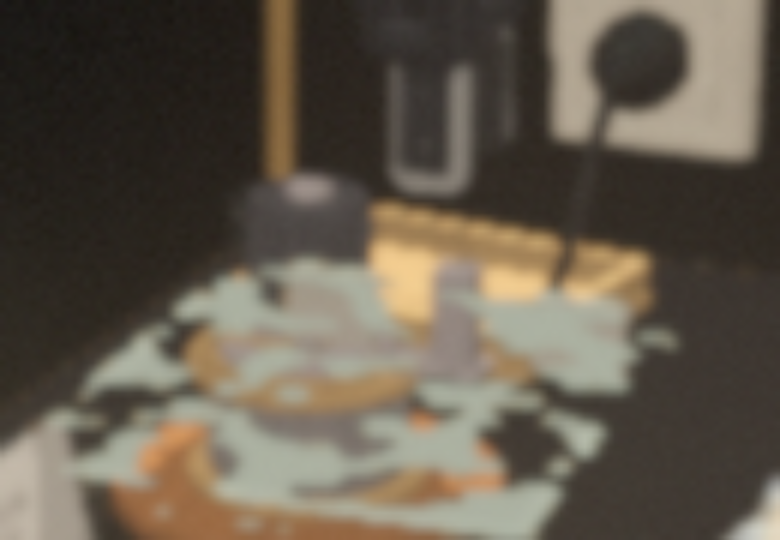

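>>> apply_moves:
  moves:
    - [[0,0,0,-0.003,0.0004,0.01,0.035],[0,0,0,-0.0034,0.0004,0.022,0.035],[0,0,0,-0.0034,0.0004,0.035,0.033],[0,0,0,-0.0034,0.0004,0.046,0.03],[0,0,0,-0.0034,0.0004,0.051,0.028]]

```text
clock: 14.8
tcp_pos: [0.4657, -0.1673, 0.087]
eef_rot: [-179.9, 0.1, 2.6]
wrist_force: [-0.8, 0.7, 1.0]
grip_width: 0.028
```

```bash
python3 m.py 0.4677 -0.1671 0.0865 2.6;  python3 - <<'E'
from bench import arm
import numpy as np,cv2
r=arm.read_camera("side")["pixels"]; b=(190,280,250,380); cv2.imwrite(f"pics/side6.png",cv2.resize(r[b[0]:b[1],b[2]:b[3]],None,fx=6,fy=6)[:,:,::-1])
E
```

```text
clk 14.8 p [ 0.4657 -0.1673  0.087 ] rpy [-1.7993e+02  1.2000e-01  2.6300e+00] F [-0.8  0.7  1. ] T [ 0.056 -0.033  0.043] g 0.028
rv [-0.0012  0.002   0.0006] d [ 0.002  -0.0001  0.0005] rows>= 0.0
```

View pics/side6.png

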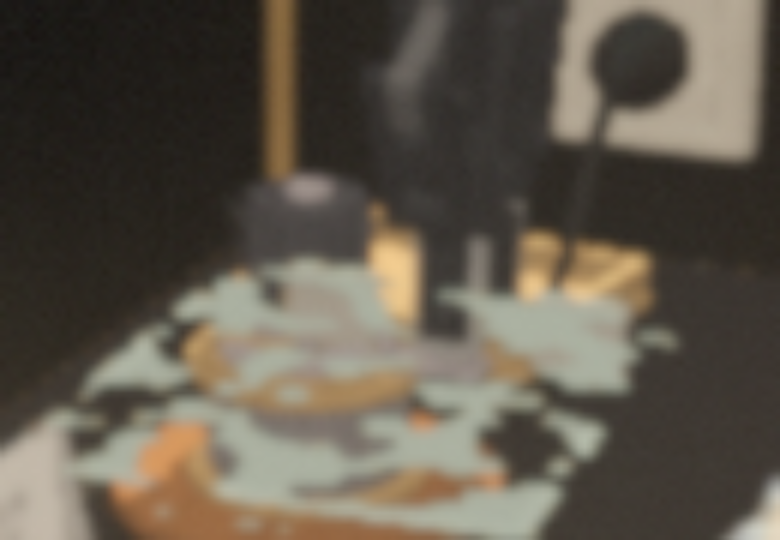

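>>> apply_moves:
  moves:
    - [[0,0,0,0.002,0,0,0.024],[0,0,0,0.002,0,0,0.02],[0,0,0,0.002,0,0,0.017],[0,0,0,0.002,0,0,0.015],[0,0,0,0.002,0,0,0.013]]
  grip_force: 25

```text
clock: 15.35
tcp_pos: [0.4678, -0.1671, 0.087]
eef_rot: [-179.9, 0.1, 2.6]
wrist_force: [0.0, 0.4, 0.0]
grip_width: 0.0131
```

>>> apply_moves:
  moves:
    - [[0,0,0,0,0,0,0.0125],[0,0,0,0,0,0,0.0115],[0,0,0,0,0,0,0.011],[0,0,0,0,0,0,0.01],[0,0,0,0,0,0,0.008]]

```text
clock: 15.85
tcp_pos: [0.4678, -0.1672, 0.0872]
eef_rot: [-179.9, 0.1, 2.6]
wrist_force: [-1.9, 1.4, 6.4]
grip_width: 0.0117
```

```bash
python3 m.py 0.4677 -0.1671 0.0865 2.6
```

```text
clk 15.85 p [ 0.4678 -0.1672  0.0872] rpy [-1.7993e+02  1.1000e-01  2.6300e+00] F [-1.9  1.4  6.4] T [-0.004  0.367  0.034] g 0.0117
rv [-0.0011  0.0019  0.0005] d [-0.0001 -0.0001  0.0007] rows>= 0.0
```

>>> apply_moves:
  moves:
    - [[0,0,0,0,0,-0.0005,0.008],[0,0,0,0,0,-0.0015,0.008],[0,0,0,0,0,-0.003,0.008],[0,0,0,0,0,-0.0045,0.008],[0,0,0,0,0,-0.006,0.008]]
  grip_force: 45

```text
clock: 16.35
tcp_pos: [0.4678, -0.1672, 0.0933]
eef_rot: [-179.9, 0.1, 2.6]
wrist_force: [-0.8, -0.4, -1.1]
grip_width: 0.0108
```

```bash
python3 m.py 0.4677 -0.1671 0.0935 2.6;  python3 - <<'E'
from bench import arm
import numpy as np,cv2
r=arm.read_camera("side")["pixels"]; b=(190,280,250,380); cv2.imwrite(f"pics/side7.png",cv2.resize(r[b[0]:b[1],b[2]:b[3]],None,fx=6,fy=6)[:,:,::-1])
E
```

```text
clk 16.35 p [ 0.4678 -0.1672  0.0933] rpy [-1.7994e+02  1.0000e-01  2.6300e+00] F [-0.8 -0.4 -1.1] T [0.055 0.055 0.002] g 0.0108
rv [-0.0011  0.0018  0.0006] d [-0.0001 -0.0001 -0.0002] rows>= 0.0
```

View pics/side7.png

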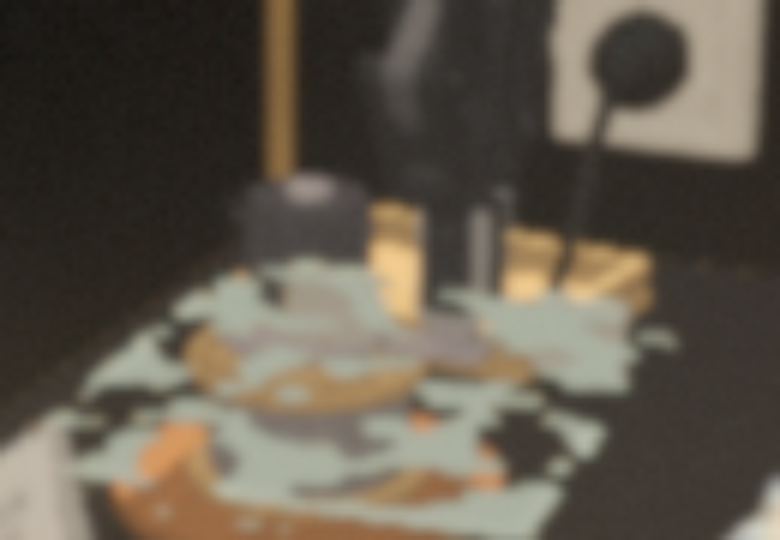

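>>> apply_moves:
  moves:
    - [[0,0,0,-0.004,0,0,0.008],[0,0,0,-0.008,0,0,0.008],[0,0,0,-0.012,0,0,0.008],[0,0,0,-0.016,0,0,0.008],[0,0,0,-0.02,0,0,0.008]]

```text
clock: 16.9
tcp_pos: [0.4475, -0.1682, 0.0935]
eef_rot: [-179.9, 0.1, 2.6]
wrist_force: [-0.3, 0.4, 0.2]
grip_width: 0.0112
```

```bash
python3 m.py 0.4478 -0.1681 0.0933 2.6
```

```text
clk 16.9 p [ 0.4475 -0.1682  0.0935] rpy [-1.7994e+02  9.0000e-02  2.6300e+00] F [-0.3  0.4  0.2] T [-0.012  0.022 -0.015] g 0.0112
rv [-0.001   0.0017  0.0006] d [ 0.0003 -0.0001  0.0002] rows>= 0.0
```

No force. I'll continue drawing it out.

>>> apply_moves:
  moves:
    - [[0,0,0,-0.008,0,0,0.008],[0,0,0,-0.018,0,0,0.008],[0,0,0,-0.028,0,0,0.008],[0,0,0,-0.038,0,0,0.008],[0,0,0,-0.048,0,0,0.008]]

```text
clock: 17.4
tcp_pos: [0.3986, -0.1705, 0.0937]
eef_rot: [-179.9, 0.1, 2.6]
wrist_force: [-0.1, -0.5, -1.0]
grip_width: 0.0108
```

```bash
python3 m.py 0.44 -0.17 0.0933 -9.9
```

```text
clk 17.4 p [ 0.3986 -0.1705  0.0937] rpy [-1.7995e+02  9.0000e-02  2.6200e+00] F [-0.1 -0.5 -1. ] T [-0.045 -0.04   0.066] g 0.0108
rv [-0.0007  0.0017  0.2185] d [0.0414 0.0014 0.0003] rows>= 1.5
```

>>> apply_moves:
  moves:
    - [[0,0,0,-0.008,0,-0.01,0.008],[0,0,0,-0.012,0,-0.022,0.008],[0,0,0.03,-0.012,0.005,-0.038,0.008],[0,0,0.06,-0.01,0.018,-0.052,0.008],[0,0,0.1,0.0,0.038,-0.062,0.008]]

```text
clock: 17.9
tcp_pos: [0.4002, -0.2085, 0.1572]
eef_rot: [-180.0, 0.0, -3.1]
wrist_force: [0.2, 0.1, -1.1]
grip_width: 0.011
```

```bash
python3 m.py 0.4994 -0.3122 0.14 -9.9
```

```text
clk 17.9 p [ 0.4002 -0.2085  0.1572] rpy [-1.7997e+02  3.0000e-02 -3.1400e+00] F [ 0.2  0.1 -1.1] T [ 0.002  0.008 -0.039] g 0.011
rv [-0.0004  0.0006  0.1181] d [0.1047 0.0981 0.0171] rows>= 2.9
```

>>> apply_moves:
  moves:
    - [[0,0,0.03,0.015,0.025,0,0.008],[0,0,0.06,0.04,0.05,0,0.008],[0,0,0.09,0.065,0.075,0.005,0.008],[0,0,0.118,0.09,0.092,0.011,0.008],[0,0,0.118,0.1045,0.098,0.017,0.008]]

```text
clock: 18.4
tcp_pos: [0.5004, -0.314, 0.1404]
eef_rot: [180.0, -0.0, -10.0]
wrist_force: [-0.8, 1.5, -1.7]
grip_width: 0.0108
```

>>> apply_moves:
  moves:
    - [[0,0,0,0,0,0,0.008],[0,0,0,0,0,0,0.008],[0,0,0,0,0,0,0.008],[0,0,0,0,0,0,0.008],[0,0,0,0,0,0,0.008]]

```text
clock: 18.9
tcp_pos: [0.5002, -0.3138, 0.1409]
eef_rot: [180.0, -0.1, -10.0]
wrist_force: [-0.2, -0.2, -1.9]
grip_width: 0.0113
```

```bash
python3 m.py 0.4994 -0.3122 0.08 -9.9; python3 - <<'E'
from bench import arm
from h import *
S=5
for c,b in (("top",(160,250,290,450)),("side",(200,270,250,380))):
    r=arm.read_camera(c); im=cv2.resize(np.array(r["pixels"])[b[0]:b[1],b[2]:b[3]],None,fx=S,fy=S,interpolation=cv2.INTER_CUBIC)[:,:,::-1].copy()
    a=np.radians(-9.9);ex=np.array([np.cos(a),np.sin(a),0]);ey=np.array([-np.sin(a),np.cos(a),0]);C=np.array([.529,-.3174,.03])
    for z,sx,sy in ((.03,.058,.048),(.017,.053,.043)):
        Q=[C*[1,1,0]+[0,0,z]+ex*i*sx+ey*j*sy for i,j in ((1,1),(1,-1),(-1,-1),(-1,1))]
        cv2.polylines(im,[np.int32((proj(r,Q)-[b[2]-.4,b[0]-.4])*S)],True,(255,0,255),1)
    cv2.imwrite(f"pics/{c}8.png",im)
E
```

```text
clk 18.9 p [ 0.5002 -0.3138  0.1409] rpy [ 1.7998e+02 -5.0000e-02 -1.0020e+01] F [-0.2 -0.2 -1.9] T [0.073 0.039 0.01 ] g 0.0113
rv [ 0.0004 -0.0009 -0.0021] d [-0.0012 -0.0015  0.0609] rows>= 1.2
```

View pics/top8.png

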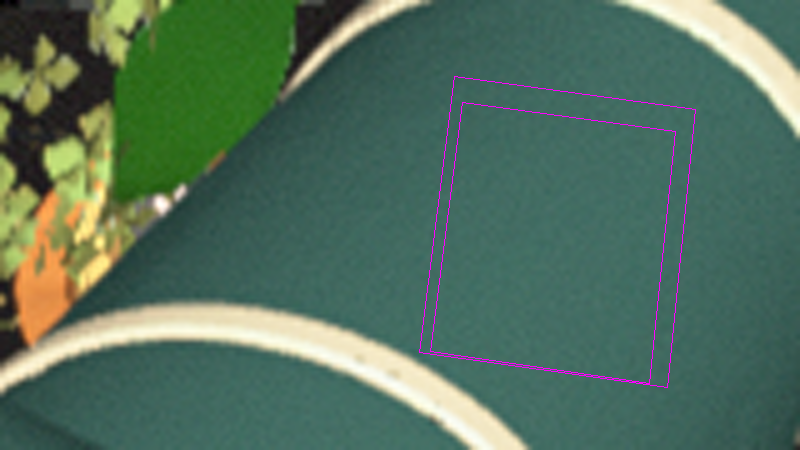

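View pics/side8.png

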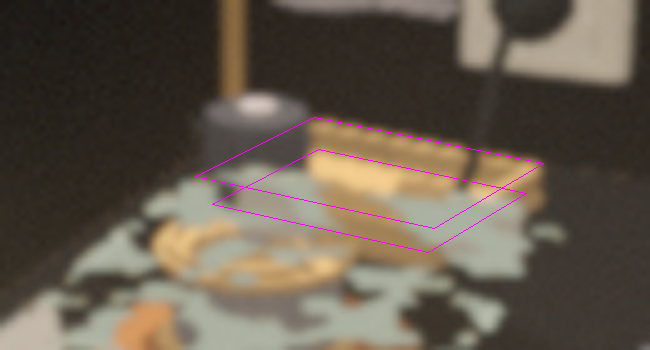

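>>> apply_moves:
  moves:
    - [[0,0,0,-0.001,-0.001,0.015,0.008],[0,0,0,-0.001,-0.0015,0.032,0.008],[0,0,0,-0.001,-0.0015,0.05,0.008],[0,0,0,-0.001,-0.0015,0.067,0.008],[0,0,0,-0.001,-0.0015,0.078,0.008]]

```text
clock: 19.5
tcp_pos: [0.4993, -0.312, 0.0616]
eef_rot: [-180.0, 0.0, -10.0]
wrist_force: [-0.6, 0.5, -0.3]
grip_width: 0.0104
```

```bash
python3 m.py 0.4994 -0.3122 0.053 -9.9
```

```text
clk 19.5 p [ 0.4993 -0.312   0.0616] rpy [-1.800e+02  1.000e-02 -1.002e+01] F [-0.6  0.5 -0.3] T [-0.012  0.005 -0.042] g 0.0104
rv [-0.      0.0002 -0.002 ] d [0.0002 0.0002 0.0086] rows>= 0.2
```

>>> apply_moves:
  moves:
    - [[0,0,0,0,0,0.003,0.008],[0,0,0,0,0,0.005,0.008],[0,0,0,0,0,0.007,0.008],[0,0,0,0,0,0.008,0.008],[0,0,0,0,0,0.009,0.008]]

```text
clock: 20.0
tcp_pos: [0.4995, -0.3122, 0.053]
eef_rot: [180.0, -0.0, -10.0]
wrist_force: [-0.4, -0.3, -1.8]
grip_width: 0.0111
```

```bash
python3 m.py 0.4994 -0.3122 0.053 -9.9
```

```text
clk 20.0 p [ 0.4995 -0.3122  0.053 ] rpy [ 1.7999e+02 -3.0000e-02 -1.0020e+01] F [-0.4 -0.3 -1.8] T [-0.022  0.051  0.011] g 0.0111
rv [ 0.0002 -0.0005 -0.0021] d [-0.      0.0001  0.    ] rows>= 0.0
```

>>> apply_moves:
  moves:
    - [[0,0,0,0,0,0.0005,0.008],[0,0,0,0,0,0.001,0.008],[0,0,0,0,0,0.0012,0.008],[0,0,0,0,0,0.0014,0.008],[0,0,0,0,0,0.0014,0.008]]

```text
clock: 20.5
tcp_pos: [0.4996, -0.3123, 0.0523]
eef_rot: [180.0, -0.1, -10.0]
wrist_force: [-3.0, 2.1, 10.3]
grip_width: 0.011
```

```bash
python3 m.py 0.4994 -0.3122 0.053 -9.9
```

```text
clk 20.5 p [ 0.4996 -0.3123  0.0523] rpy [ 1.7997e+02 -5.0000e-02 -1.0020e+01] F [-3.   2.1 10.3] T [0.49  0.823 0.01 ] g 0.011
rv [ 0.0004 -0.0009 -0.0022] d [-0.0002 -0.     -0.0007] rows>= 0.0
```

Contact at the expected height. I'll release gently and rise straight up.

>>> apply_moves:
  moves:
    - [[0,0,0,0,0,-0.0003,0.01],[0,0,0,0,0,-0.0003,0.014],[0,0,0,0,0,-0.0003,0.02],[0,0,0,0,0,-0.0003,0.026],[0,0,0,0,0,-0.0003,0.03]]

```text
clock: 21.0
tcp_pos: [0.4996, -0.3123, 0.0526]
eef_rot: [180.0, -0.1, -10.0]
wrist_force: [0.4, 0.7, 0.0]
grip_width: 0.0299
```

>>> apply_moves:
  moves:
    - [[0,0,0,0,0,-0.005,0.03],[0,0,0,0,0,-0.02,0.03],[0,0,0,0,0,-0.045,0.03],[0,0,0,0,0,-0.075,0.03],[0,0,0,-0.02,0,-0.11,0.03]]

```text
clock: 21.5
tcp_pos: [0.481, -0.3083, 0.1645]
eef_rot: [180.0, -0.1, -9.9]
wrist_force: [0.9, -0.2, 1.0]
grip_width: 0.0299
```

>>> apply_moves:
  moves:
    - [[0,0,0,-0.03,0.025,-0.01,0.03],[0,0,0,-0.06,0.05,-0.02,0.03],[0,0,0,-0.09,0.075,-0.03,0.03],[0,0,0,-0.12,0.1,-0.03,0.03],[0,0,0,-0.15,0.13,-0.03,0.03]]

```text
clock: 22.0
tcp_pos: [0.3096, -0.4109, 0.1959]
eef_rot: [179.9, -0.2, -9.9]
wrist_force: [0.7, -1.3, -0.5]
grip_width: 0.0296
```

```bash
python3 m.py 0.3 -0.5 0.2 0
```

```text
clk 22.0 p [ 0.3096 -0.4109  0.1959] rpy [179.93  -0.21  -9.91] F [ 0.7 -1.3 -0.5] T [-0.012  0.001 -0.017] g 0.0296
rv [ 0.0016 -0.0035 -0.1729] d [ 0.0058  0.0894 -0.0039] rows>= 1.8
```

>>> apply_moves:
  moves:
    - [[0,0,0,-0.01,0.03,-0.01,0.03],[0,0,0,-0.02,0.06,-0.02,0.03],[0,0,0,-0.03,0.09,-0.03,0.03],[0,0,0,-0.04,0.12,-0.03,0.03],[0,0,0,-0.05,0.15,-0.03,0.03]]

```text
clock: 22.5
tcp_pos: [0.2339, -0.5511, 0.2277]
eef_rot: [179.9, -0.3, -9.9]
wrist_force: [0.8, -0.5, -0.5]
grip_width: 0.03
```

```bash
python3 - <<'E'
from bench import arm
from h import *
for c,b,S in (("top",(160,250,290,450),5),("side",(200,300,250,420),4.5)):
    r=arm.read_camera(c); im=cv2.resize(np.array(r["pixels"])[b[0]:b[1],b[2]:b[3]],None,fx=S,fy=S,interpolation=cv2.INTER_CUBIC)[:,:,::-1].copy()
    cv2.imwrite(f"pics/{c}9.png",im)
o=arm.get_obs();print(o["clock"],o["tcp_pos"],o["wrist_force"])
E
```

```text
22.6 [ 0.23147866 -0.55295168  0.22711678] [-0.45314747 -0.4001757  -0.31774671]
```

View pics/top9.png

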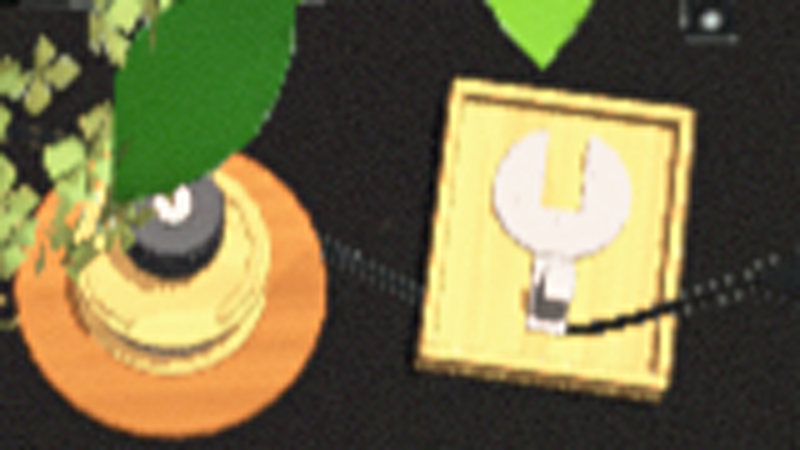

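View pics/side9.png

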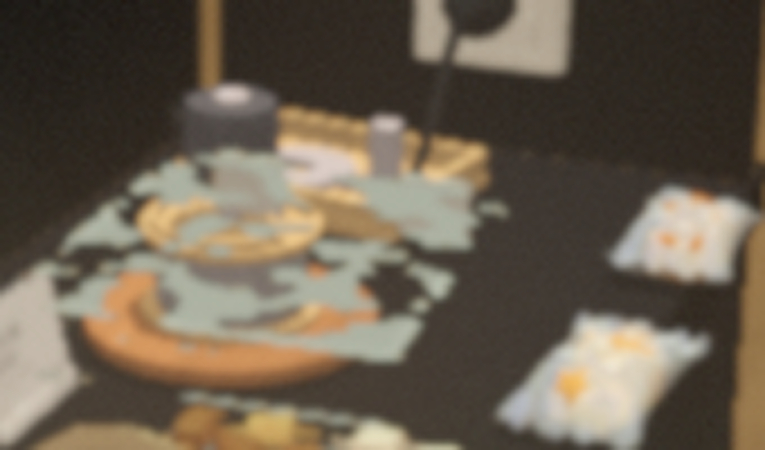

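The washer lies centred in the tray with its tab up, its round part at about (562,195) and the tab at (550,295) in the top crop. The knob is up by the collar, and the stand and bars are where they were. I'm handing in.

```bash
python3 -c "
from bench import arm
print(arm.sign_off()); print(arm.get_obs()['clock'])"
```

```text
the job is handed in; nothing more can be done
None
the job is handed in; nothing more can be done
```

I loosened the knob to its upper stop, drew the washer out by its tab, laid it in the tray, and handed the job in at about 22.6 s. No verdict was reported.

- **Knob:** I turned it clockwise in three grasps, about 2.5 rad in all. The torque held steady at 0.11–0.19 N m, then rose sharply to 0.47 N m at the stop. That peak is a little over the 0.4 N m quoted as enough to start the stand moving. I then released the knob without turning it back.
- **Stand:** A side-picture comparison taken after the turning showed a shift of about 0.1–0.2 pixel, so it had not moved noticeably. The last pictures, judged by eye, show it upright and in place.
- **Washer:** I raised it 6 mm and drew it out 69 mm. The wrist force stayed at about 1 N, so it did not catch on the lip or spindle.
- **Tray:** I set the washer down where I had measured the tray floor to be; the contact force was about 10 N. The last pictures show it flat, tab up and about central, with the gripper well clear.
- **Other goods:** The two cake bars look unmoved. I did not check the tin or the honey jar after the start, but the arm felt no unexpected force.

No check failed. The washer's final offset from the tray centre and its tilt were judged from the pictures and the tool position, not measured separately.

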